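# Load and arm the laser engraver with a batch of birch slices

## Robot

A 7-joint arm with a two-finger parallel gripper is mounted at the origin on the work surface. World frame = base frame: x ahead of the robot, y to its left, z up, the work surface at z = 0. Lengths are in m, angles in degrees, forces in N, time in s.
With the tool pointing down it reaches from about 0.35 to 0.775 m from the base axis. Payload 3.1 kg.
Tool frame: the origin (TCP) lies on the centre line of the jaws, within the pads' length; the fingertips stand 17 mm ahead of it and the grasp point (between the pads) lies 2 mm behind it (robot.tip_reach is the distance from the TCP to the fingertips, in m); z points along the fingers, y is the line along which they close (so a half turn about z gives the same grasp; the last joint's range is limited). The gripper opens to 85 mm and grips with 20 to 120 N. Pads are 22 mm wide; open, the fingers measure 114 mm over their backs; the gripper's body (76 mm by 85 mm) begins 54 mm behind the grasp point. The pads swing forward as they close: fully open they stand 13 mm farther back than shut.
Start: joints at [66.48, 17.813, 0.802, 86.603, -0.252, 75.585, -1.558], TCP at [0.198, -0.513, 0.248] pointing down, gripper open.
Joint ranges: [-154.91, 154.91], [-16.99, 109.72], [-72.82, 74.43], [7.12, 147.25], [-82.49, 262.49], [11.32, 116.49], [-174.64, 174.64]. Speed limits (degrees/s): [159.86, 159.86, 180, 180, 180, 180, 180].

## Interface

Orientations are given as [roll, pitch, yaw] about the fixed x, y, z axes, in that order (R = Rz(yaw) Ry(pitch) Rx(roll)).
In Python, from station import robot, fingers, vision, workorder, recognise gives the robot as it stands. Calls block until the motion is done:
- robot.move_to(position, orientation): joint-space move of the TCP to a pose.
- robot.line_to(position, orientation=None, velocity=0.15, f_stop=None): straight line of the TCP; orientation=None keeps the orientation; velocity is the mean speed in m/s. With f_stop (N) it stops when the force on the tool has changed by that much, and returns True; else False.
- robot.move_j(angles): joint-space move.
- fingers.gripper_to(opening, force=None): opening from 0.0 (shut) to 1.0 (fully open); force is the grip in N (None keeps the last); returns when the fingers have stopped.
- robot.pause(seconds).
- robot.inverse_kinematics(position, orientation): joint angles nearest the present ones, or None.
- vision.grab_frame(name): name is "side" or "top"; returns the picture (384x512x3 uint8, red, green, blue); there is no depth.
- vision.calibration(name): a dict with "mtx" (3x3 intrinsics, pixels), "extrinsics" (4x4, takes a point from world to camera coordinates). Camera axes: x right, y up, looking along -z (the intrinsics and any distortion apply to the point x, -y, -z); pixel columns grow to the right and rows downward; lengths in m; the calibration is good to about 2 mm. A picture is of the moment at which its call begins. calibration takes no time and is no camera call.
A pose or a line that the arm cannot do raises robot.PlanningError and nothing moves.
- workorder.close_job(): hands the job in; it is judged then, once.
Trained networks look in the newest picture that a camera, given by its name, has taken for a name from the list of things; names that differ only in an ending like _2 or _b are one class to them, and where a whole thing is asked for, a point or a joint stands for the part that bears it (a point fixed in the world has none). Each returns a list of dicts, best first, with "p" (0 to 1); they miss things now and then, are a little off and sometimes report something else, mostly with a low value. They report only what shows in the picture. A call takes as long as a camera call. They do not tell look-alikes from the thing itself.
- recognise(label, camera): "rect" ([centre column, centre row, width, height] in pixels, round what is visible of it).
Readings, each from a call of its own:
- robot.current_time_s(): time.
- robot.current_joint_positions(): joint angles.
- robot.current_dq(): joint speeds.
- robot.current_joint_torque(): joint torques, N m.
- robot.current_tool_pos(): TCP position.
- robot.current_eef_rot(): TCP orientation.
- robot.current_contact_force(): force on the tool from outside, world axes, zero at the start.
- robot.current_torque(): the same for the moment, N m.
- robot.current_finger_gap(): opening from 0.0 (shut) to 1.0 (fully open).
- robot.current_gripper_force(): force on a finger pad.
Only numpy, scipy, OpenCV 4.12 (cv2) and the standard library are available. Lean on these libraries where they do the work, as an engineer would, in place of code of your own. Each camera call takes 0.05 s, during which the arm holds its last target. There are 200 camera calls.

## Task

Get the laser engraver ready to burn the next batch: line up every small blank birch slice from the bench on the engraver's bed, lying flat, slid right up against the aluminium stop bar and centred on the yellow lines, one slice per line, starting with the line next to the red corner block and leaving no line empty in between, and turn the power dial so that its pointer clicks in at the red dot. Only when the row and the dial are right, arm the machine: pull the red locking toggle straight out to free it from its lock, flip it over to the green side, and let it drop home there without ever forcing it past the lock. Do not disturb the finished slice, the jar of pens or the varnish tin.

Things in the scene. Friction and masses are not known exactly. Their poses are not given: they have to be found in the camera images.
- blank1_mid (a point): centre (half-way up) of a blank birch slice: a round flat disc of pale wood with a dark bark rim, 54 mm across, 14 mm thick, about 22 g, either face up; four or five such slices are there (an absent one reads None from the start)
- blank2_mid (a point): centre (half-way up) of a blank birch slice: a round flat disc of pale wood with a dark bark rim, 54 mm across, 14 mm thick, about 22 g, either face up; may be absent
- blank3_mid (a point): centre (half-way up) of a blank birch slice: a round flat disc of pale wood with a dark bark rim, 54 mm across, 14 mm thick, about 22 g, either face up; may be absent
- blank4_mid (a point): centre (half-way up) of a blank birch slice: a round flat disc of pale wood with a dark bark rim, 54 mm across, 14 mm thick, about 22 g, either face up; may be absent
- blank5_mid (a point): centre (half-way up) of a blank birch slice: a round flat disc of pale wood with a dark bark rim, 54 mm across, 14 mm thick, about 22 g, either face up; may be absent
- engraver: open-frame laser engraver, fixed. Origin on the bench under its bed, x away from the robot, y to the robot's left, z up (turned a few degrees). The dark honeycomb bed is a flat solid top 22 mm above the bench, x -111 to +165 mm, y -210 to +210 mm, its front edge open (a step up from the bench). Black side rails at y = +-226 mm: 28 mm wide, top 62 mm above the bench, from x = -110 mm on
- laser_head (a point): the blue laser head on the parked gantry, a fixed obstacle behind the bar: this point is its front face's lowest edge, 62 mm above the bench; head 56 mm wide, up to 175 mm high. The gantry beam lies 43 mm behind this point across the whole width, 70 to 110 mm above the bench
- seat1 (a point): fixed point: where a slice's centre is when it lies on the bed against the stop bar, centred on yellow line 1 (1 next to the red block at the left, 5 farthest right; 78 mm apart). The red block beyond it reaches from 42 to 54 mm to the left (+y) of this point and 28 mm out in front of the bar's face, as high as the bar
- seat2 (a point): fixed point: where a slice's centre is when it lies on the bed against the stop bar, centred on yellow line 2 (1 next to the red block at the left, 5 farthest right; 78 mm apart)
- seat3 (a point): fixed point: where a slice's centre is when it lies on the bed against the stop bar, centred on yellow line 3 (1 next to the red block at the left, 5 farthest right; 78 mm apart). The aluminium bar's front face is 27 mm beyond this point in the engraver's x; the bar runs along y, 198 mm either way, 15 mm high above the bed, 12 mm thick
- seat4 (a point): fixed point: where a slice's centre is when it lies on the bed against the stop bar, centred on yellow line 4 (1 next to the red block at the left, 5 farthest right; 78 mm apart)
- seat5 (a point): fixed point: where a slice's centre is when it lies on the bed against the stop bar, centred on yellow line 5 (1 next to the red block at the left, 5 farthest right; 78 mm apart)
- control: grey control box of the engraver, fixed, 240 (x) x 110 (y) x 46 mm high. Origin at the centre of its underside, x away from the robot, y left, z up (turned some degrees). The power dial stands on its top at x = -55 mm, y = 0; the locking toggle, on a yellow plate, at x = +60 mm, y = 0
- dial (a joint): power dial, rad: a black knob on an upright axis, with seven click positions 30 degrees (0.524 rad) apart, from 0 to 3.14; it grows clockwise seen from above. At 0 its pointer points along the box's +y, at 1.57 along +x (away from the robot). Springs into the nearest click when released; about 0.06 N m to turn past a click
- dial_grip (a point): on the dial's axis, 27 mm above the box's top: the middle of the place to grip. The grip is an upright bar 12 mm thick and 40 mm long (along the pointer), 35 mm high over the box's top, on a disc 40 mm across that ends 7 mm above the box's top
- dial_pointer (a point): the point, 33 mm from the dial's axis, on the ring of dots, that the dial's white pointer line points at
- red_dot_mid (a point): centre of the red dot, 11 mm across, stuck on the box's top at one of the click positions, 33 mm from the dial's axis; the other positions have white dots. The dial is right when the dial_pointer lies on it
- toggle (a joint): angle of the locking toggle, rad: 0 = off, leaning 25 degrees (0.436 rad) towards the robot (box -x, black spot); 0.873 = on, leaning 25 degrees away (box +x, green spot). Turns about the box's y axis through toggle_pivot. Locked at either end, with a little play (under 0.1 rad), unless pulled out; stays where it is left
- toggle_pull (a joint): how far the toggle's cap is pulled out along its own length, m: 0 = home (locked), 0.009 = fully out; it clears the lock from 0.006 on. A spring pulls it back, 3.5 N at home to 10 N fully out
- toggle_cap (a point): middle of the place to grip the toggle: on its axis, 36 mm from toggle_pivot when home, moving out with the pull. The red cap is a round bar 13 mm across, from 21 to 47 mm from the pivot; its axis runs from toggle_pivot through this point. Beside its foot a steel ear 6 mm thick (along x) stands on either side (box y = +-4 to 9.6 mm), 26 mm high over the box's top
- toggle_pivot (a point): pivot of the toggle, fixed, 10 mm above the box's top
- finished_slice: bystander: finished birch slice with a burnt flower, 104 mm across, 12 mm thick; origin under its centre
- pen_jar: bystander: glass jar of felt pens, 88 mm across, 140 mm high with the pens; origin under its centre
- varnish_tin: bystander: varnish tin, 68 mm across, 78 mm high; origin under its centre
Things that resemble listed ones, but are neither listed nor needed, are in the scene too. Leave any blue or purple look-alike of the part that bears blank4_mid alone.

How it is judged:
By the outcome, as a careful person would: the job done as asked, in the order asked, and still so for the second after the job is handed in, with the robot touching nothing.
Of blank1, blank2, blank3, blank4, blank5 only 4 to 5 are there at a start; the rules pass over those that are not, and their reading is None.
At some moment in a run one of blank1, blank2, blank3, blank4, blank5 may be knocked a few centimetres aside while the robot is not near it.
Once in a run the grip may slacken for a moment while it holds something.
It also fails if it takes over 210 s, if anything falls off the work surface, if the arm or the gripper's body presses on something with over 40 N, if the wrist force passes 120 N, or if a joint passes its speed limit or range.

## Working session

There is one attempt and no reset: what is moved stays moved. The work goes in short steps, each a Python script; the robot and the scene stay as the last script left them, time stands still between calls to the robot, and variables do not carry over. Pictures are saved under pics/ and viewed, at most 14 in all, crops included, and the job is handed in when it is done.

```bash
ls; mkdir -p pics; python3 - <<'E'
from station import robot, fingers, vision, workorder, recognise
import cv2,numpy as np
for n in("side","top"):
    im=vision.grab_frame(n); cv2.imwrite(f"pics/{n}0.png",cv2.resize(im[:,:,::-1],(800,600),interpolation=cv2.INTER_CUBIC))
    c=vision.calibration(n); print(n,{k:np.round(v,4).tolist() for k,v in c.items()})
    for l in["blank4_mid","engraver","laser_head","control","dial","toggle","finished_slice","pen_jar","varnish_tin","red_dot_mid","dial_pointer","toggle_cap"]:
        try: print(l,[(np.round(d["rect"]).astype(int).tolist(),round(d["p"],2)) for d in recognise(l,n)])
        except Exception as e: print(l,e)
print(robot.current_time_s(),robot.current_contact_force(),robot.current_eef_rot(),robot.current_finger_gap())
E
```

```text
pics
side {'mtx': [[351.4625, 0.0, 257.1003], [0.0, 351.4625, 195.0872], [0.0, 0.0, 1.0]], 'extrinsics': [[-0.6976, -0.7163, 0.0195, 0.4049], [0.5414, -0.509, 0.6691, -0.344], [-0.4693, 0.4773, 0.7429, -0.8415], [0.0, 0.0, 0.0, 1.0]]}
blank4_mid [([276, 285, 16, 18], 0.71), ([267, 250, 21, 15], 0.57), ([302, 260, 22, 16], 0.55)]
engraver [([239, 170, 173, 143], 0.69)]
laser_head [([242, 175, 172, 139], 0.8), ([208, 295, 17, 18], 0.47)]
control [([198, 288, 81, 95], 0.94), ([242, 173, 171, 138], 0.54)]
dial [([210, 295, 17, 20], 0.57), ([243, 173, 177, 139], 0.28)]
toggle [([191, 261, 8, 10], 0.61), ([209, 297, 20, 19], 0.6)]
finished_slice [([375, 161, 29, 22], 0.88), ([242, 173, 172, 140], 0.56)]
pen_jar [([343, 128, 30, 37], 0.95)]
varnish_tin [([112, 305, 41, 39], 0.69)]
red_dot_mid [([201, 288, 86, 98], 0.56)]
dial_pointer [([209, 295, 21, 17], 0.75)]
toggle_cap [([266, 249, 20, 15], 0.69), ([189, 260, 6, 4], 0.45)]
top {'mtx': [[349.6465, 0.0, 264.6687], [0.0, 349.6465, 189.1265], [0.0, 0.0, 1.0]], 'extrinsics': [[0.0183, -0.9998, 0.0018, 0.0168], [0.992, 0.0184, 0.1246, -0.5371], [-0.1246, -0.0005, 0.9922, -1.1996], [0.0, 0.0, 0.0, 1.0]]}
blank4_mid [([242, 215, 19, 14], 0.72), ([224, 246, 13, 16], 0.71), ([255, 246, 16, 17], 0.59), ([292, 140, 142, 97], 0.17)]
engraver [([290, 140, 141, 96], 0.77)]
laser_head [([291, 139, 147, 96], 0.92)]
control [([183, 206, 41, 74], 0.97), ([131, 176, 30, 23], 0.37)]
dial [([354, 230, 15, 13], 0.65), ([180, 220, 16, 13], 0.46)]
toggle []
finished_slice [([393, 222, 32, 27], 0.75)]
pen_jar [([404, 174, 39, 31], 0.65), ([178, 218, 10, 13], 0.65)]
varnish_tin [([132, 174, 27, 23], 0.93), ([241, 215, 20, 8], 0.16)]
red_dot_mid []
dial_pointer [([180, 218, 10, 10], 0.61), ([290, 140, 143, 98], 0.24)]
toggle_cap [([291, 141, 145, 93], 0.49)]
1.3 [ 0.100902   -0.41928119  0.14996438] [1.79998276e+02 6.06661653e-04 2.11362652e+01] 0.9971610918099827
```

View pics/top0.png

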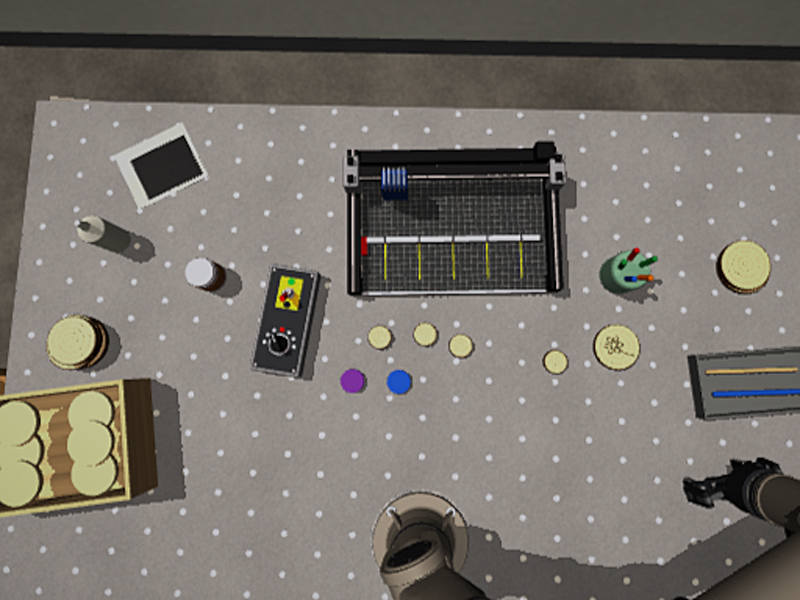

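View pics/side0.png

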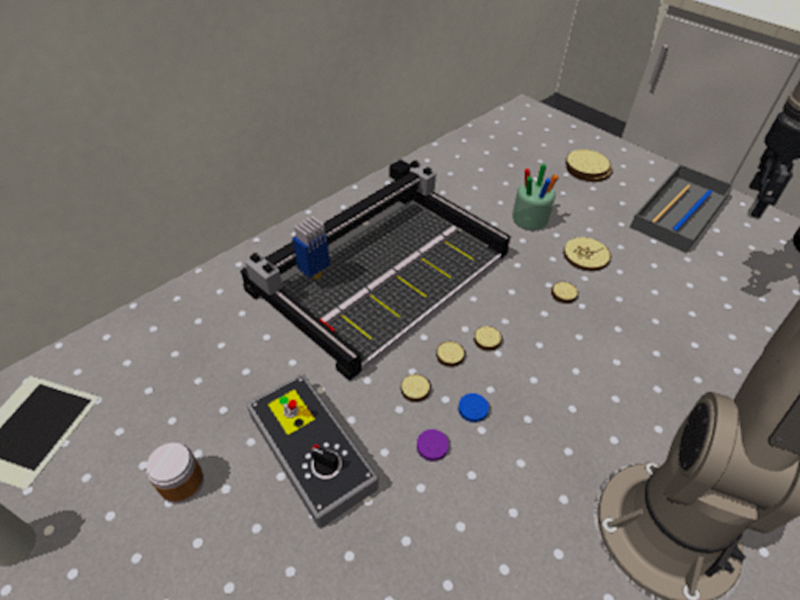

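```bash
cat > h.py <<'E'
from station import robot, fingers, vision, workorder, recognise
import cv2,numpy as np
CAL={n:vision.calibration(n) for n in("side","top")}
def grab(n,k=3): return np.mean([vision.grab_frame(n).astype(float) for _ in range(k)],0).astype(np.uint8)
def proj(n,P):
    c=CAL[n]; P=np.atleast_2d(P); q=P@c["extrinsics"][:3,:3].T+c["extrinsics"][:3,3]; q=q*[1,-1,-1]
    q=q@c["mtx"].T; return q[:,:2]/q[:,2:]
def ray(n,uv):
    c=CAL[n]; R=c["extrinsics"][:3,:3]; t=c["extrinsics"][:3,3]
    d=np.linalg.solve(c["mtx"],[uv[0],uv[1],1.])*[1,-1,-1]; return -R.T@t, R.T@d
def onz(n,uv,z):
    o,d=ray(n,uv); return o+d*(z-o[2])/d[2]
def tri(a,b):  # a: top uv, b: side uv -> point, gap
    o1,d1=ray("top",a); o2,d2=ray("side",b); s=np.linalg.lstsq(np.c_[d1,-d2],o2-o1,rcond=None)[0]
    p,q=o1+s[0]*d1,o2+s[1]*d2; return (p+q)/2,np.linalg.norm(p-q)
def blobs(m,amin=3):
    n,_,st,c=cv2.connectedComponentsWithStats(m.astype(np.uint8)); return [(c[i],st[i]) for i in range(1,n) if st[i][4]>=amin]
def hsv(im): return [x.astype(int) for x in cv2.split(cv2.cvtColor(im,cv2.COLOR_RGB2HSV))]
E
python3 - <<'E'
from h import *
I={n:grab(n) for n in CAL}
for n in CAL: np.save(n,I[n])
for n in CAL:
    H,S,V=hsv(I[n])
    print(n)
    for nm,m,a in(("wood",(abs(H-27)<8)&(S>60)&(S<150)&(V>130),15),("yellow",(abs(H-29)<6)&(S>150)&(V>90),3),("red",((H<7)|(H>173))&(S>150)&(V>80),2)):
        print(nm,[(c.round(1).tolist(),s[2:].tolist()) for c,s in blobs(m,a) if s[4]<2000])
def crop(im,x0,y0,w,h,k,f): cv2.imwrite(f,cv2.resize(im[y0:y0+h,x0:x0+w,::-1],None,fx=k,fy=k,interpolation=cv2.INTER_CUBIC))
a=cv2.resize(I["top"][160:250,155:225],None,fx=6,fy=6,interpolation=cv2.INTER_CUBIC)
b=cv2.resize(I["side"][230:340,150:250],None,fx=5,fy=5,interpolation=cv2.INTER_CUBIC)
b=b[:540]; im=np.zeros((550,920,3),np.uint8); im[:540,:420]=a; im[:540,420:]=b
cv2.imwrite("pics/ctl.png",cv2.resize(im[:,:,::-1],(800,478)))
E
```

```text
side
wood [([376.2, 102.9], [28, 15, 325]), ([375.6, 161.0], [30, 19, 409]), ([361.4, 185.5], [16, 12, 137]), ([311.8, 214.8], [17, 13, 171]), ([288.0, 224.8], [17, 14, 187]), ([265.5, 246.6], [18, 16, 215])]
yellow [([293.4, 159.7], [18, 12, 34]), ([278.6, 171.0], [19, 13, 31]), ([263.3, 183.1], [19, 13, 38]), ([246.2, 195.5], [19, 14, 37]), ([228.0, 209.2], [19, 15, 40]), ([189.3, 254.9], [15, 14, 75]), ([183.8, 266.9], [31, 23, 234])]
red [([336.6, 111.4], [3, 10, 18]), ([209.2, 207.8], [10, 8, 18]), ([186.6, 258.6], [4, 6, 17]), ([201.6, 285.1], [4, 3, 9])]
top
wood [([477.0, 168.9], [31, 31, 760]), ([42.2, 220.5], [29, 35, 509]), ([50.5, 207.1], [8, 6, 17]), ([271.5, 213.3], [14, 15, 151]), ([242.2, 215.1], [14, 15, 138]), ([394.6, 221.6], [28, 28, 589]), ([294.4, 220.6], [14, 14, 162]), ([355.4, 231.1], [14, 15, 162]), ([480.4, 236.5], [58, 4, 98]), ([52.5, 285.8], [83, 88, 734]), ([57.4, 283.3], [31, 67, 1636]), ([11.0, 290.3], [26, 69, 1476]), ([29.2, 288.9], [14, 58, 322]), ([73.7, 282.4], [6, 27, 72]), ([74.3, 310.5], [7, 5, 22])]
yellow [([311.4, 167.3], [2, 23, 33]), ([333.1, 166.9], [2, 23, 26]), ([246.0, 167.0], [1, 23, 23]), ([268.0, 167.0], [1, 23, 23]), ([289.6, 165.8], [2, 23, 30]), ([184.3, 186.7], [18, 23, 175])]
red [([232.5, 156.9], [4, 12, 44]), ([407.0, 160.0], [3, 3, 9]), ([180.5, 189.8], [4, 6, 13]), ([180.0, 210.5], [3, 4, 12])]
```

View pics/ctl.png

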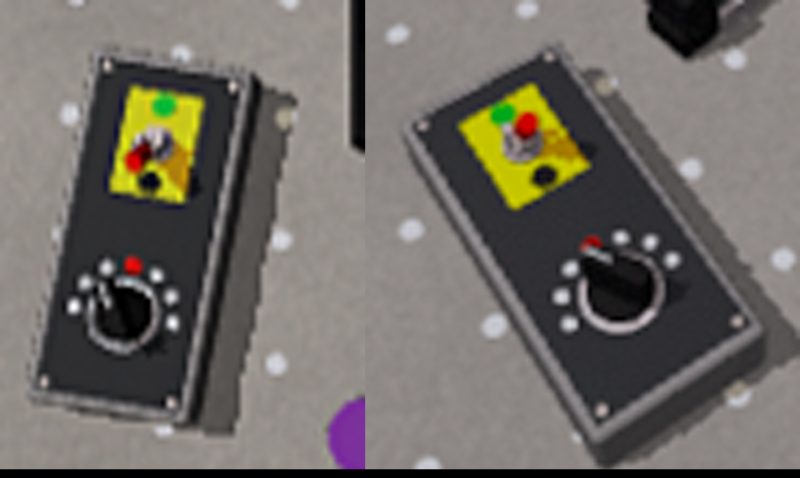

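```bash
cat > fit.py <<'E'
from h import *
from scipy.optimize import least_squares as LS
T=lambda L:np.array([[155+x/5.2174,160+y/5.2174] for x,y in L]); S=lambda L:np.array([[(x/.8696-420)/5+150,230+y/.8696/5] for x,y in L])
T,S=[lambda L,f=f:f(L)-0.4 for f in(T,S)]
scT=T([(108,65),(234,88),(44,382),(170,403)]);scS=S([(422,126),(550,57),(602,410),(738,321)])
dT=T([(75,306),(85,283),(107,267),(133,266),(156,276),(171,297),(173,323)]);dS=S([(569,323),(561,296),(570,268),(592,243),(620,237),(650,242),(672,259)])
a=np.arange(7)*np.pi/6
dots=np.c_[-.055+.033*np.sin(a),.033*np.cos(a),np.zeros(7)]
def W(p,L): 
    c,s=np.cos(p[3]),np.sin(p[3]); return L@np.array([[c,-s,0],[s,c,0],[0,0,1]]).T+p[:3]
def res(p,w=1):
    sc=np.array([[p[4],p[5],0],[p[4],-p[5],0],[-p[4],p[5],0],[-p[4],-p[5],0]])
    return np.r_[(proj("top",W(p,dots))-dT).ravel(),(proj("side",W(p,dots))-dS).ravel(),(proj("top",W(p,sc))-scT).ravel(),(proj("side",W(p,sc))-scS).ravel()]
s=LS(res,[.5,.25,.046,-.1,.11,.045]); p=s.x
print("box",p.round(4),"yaw",np.degrees(p[3]),"rms",np.sqrt(np.mean(s.fun**2)),s.fun.reshape(-1,2).mean(0))
np.save("box",p)
print("dial axis",W(p,np.array([[-.055,0,0]])),"toggle pivot",W(p,np.array([[.06,0,.01]])))
# pointer hypotheses
for k in range(7):
    L=np.array([[-.055+r*np.sin(k*np.pi/6),r*np.cos(k*np.pi/6),.035] for r in(0.,.02)])
    f=lambda n,g:g(proj(n,W(p,L)))
    t=(proj("top",W(p,L))+.4-[155,160])*5.2174; q=((proj("side",W(p,L))+.4-[150,230])*5+[420,0])*.8696
    print(k,t.round().tolist(),q.round().tolist())
Y=dict(top=[(246,167),(268,167),(289.6,165.8),(311.4,167.3),(333.1,166.9)],side=[(228,209.2),(246.2,195.5),(263.3,183.1),(278.6,171),(293.4,159.7)])
P=[]
for u,v in zip(Y["top"],Y["side"]):
    q,g=tri(u,v);P.append(q);print("line",q.round(4),round(g,4))
W_=dict(top=[(271.5,213.3),(242.2,215.1),(294.4,220.6),(355.4,231.1)],side=[(288,224.8),(265.5,246.6),(311.8,214.8),(361.4,185.5)])
for u,v in zip(*W_.values()):
    q,g=tri(u,v);print("blank",q.round(4),round(g,4),onz("top",u,.014).round(4),onz("side",v,.014).round(4))
E
python3 fit.py
python3 - <<'E'
from h import *
print(robot.tip_reach)
I=np.load("top.npy"); x=cv2.resize(I[85:195,215:370],None,fx=5,fy=5,interpolation=cv2.INTER_CUBIC); cv2.imwrite("pics/eng.png",x[:,:,::-1])
E
```

```text
box [ 0.4757  0.3126  0.0519 -0.1475  0.1063  0.0428] yaw -8.45395853602665 rms 0.31085516711160255 [-0.01054316  0.12053168]
dial axis [[0.4212643  0.32072902 0.05187267]] toggle pivot [[0.53501474 0.30382234 0.06187267]]
0 [[111.0, 314.0], [81.0, 309.0]] [[615.0, 261.0], [582.0, 281.0]]
1 [[111.0, 314.0], [88.0, 294.0]] [[615.0, 261.0], [577.0, 264.0]]
2 [[111.0, 314.0], [101.0, 285.0]] [[615.0, 261.0], [583.0, 247.0]]
3 [[111.0, 314.0], [117.0, 283.0]] [[615.0, 261.0], [596.0, 233.0]]
4 [[111.0, 314.0], [132.0, 290.0]] [[615.0, 261.0], [615.0, 228.0]]
5 [[111.0, 314.0], [141.0, 303.0]] [[615.0, 261.0], [633.0, 230.0]]
6 [[111.0, 314.0], [142.0, 320.0]] [[615.0, 261.0], [647.0, 242.0]]
line [0.6147 0.0936 0.0247] 0.0044
line [0.6165 0.0154 0.0255] 0.003
line [ 0.6214 -0.0631  0.0229] 0.0065
line [ 0.6194 -0.1384  0.0281] 0.0009
line [ 0.6221 -0.2157  0.0293] 0.001
blank [4.517e-01 2.000e-04 1.790e-02] 0.0029 [0.4531 0.0009 0.014 ] [ 0.4522 -0.003   0.014 ]
blank [0.4432 0.1035 0.0188] 0.0033 [0.4448 0.1048 0.014 ] [0.4439 0.1002 0.014 ]
blank [ 0.4276 -0.081   0.0174] 0.0025 [ 0.4287 -0.0807  0.014 ] [ 0.428  -0.0841  0.014 ]
blank [ 0.3948 -0.2962  0.0167] 0.002 [ 0.3957 -0.2964  0.014 ] [ 0.395  -0.2994  0.014 ]
0.017
```

View pics/eng.png

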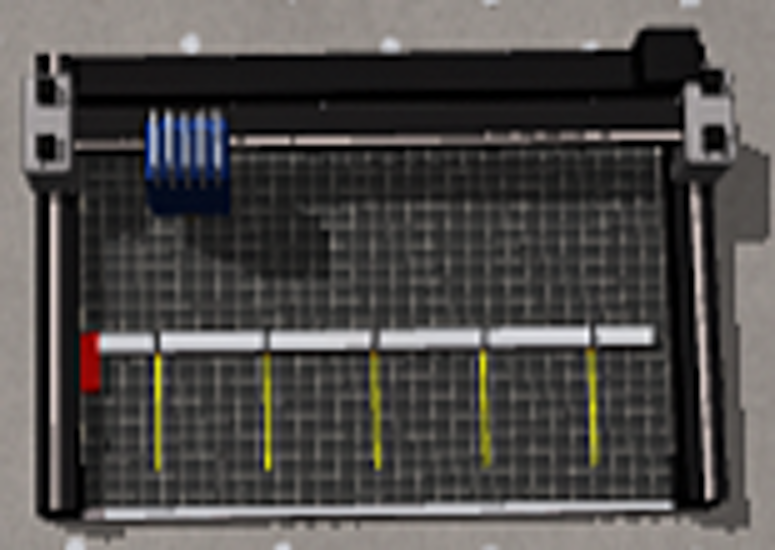

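```bash
cat >> h.py <<'E'
from scipy.optimize import least_squares as LS
def W(p,L,z):
    c,s=np.cos(p[2]),np.sin(p[2]); L=np.atleast_2d(L); return np.c_[L[:,:2]@np.array([[c,-s],[s,c]]).T+p[:2],L[:,2]+z]
def down(yaw): return [180,0,yaw]
E
cat > fit2.py <<'E'
from h import *
exec(open("fit.py").read().split("def W")[0].replace("from h import *",""))
def res(p):
    sc=np.array([[p[3],p[4],0],[p[3],-p[4],0],[-p[3],p[4],0],[-p[3],-p[4],0]])
    return np.r_[(proj("top",W(p,dots,.046))-dT).ravel(),(proj("side",W(p,dots,.046))-dS).ravel(),(proj("top",W(p,sc,.046))-scT).ravel(),(proj("side",W(p,sc,.046))-scS).ravel()]
s=LS(res,[.47,.31,-.1,.11,.045]);b=s.x;print("box",b.round(4),np.sqrt(np.mean(s.fun**2)),s.fun[:22].reshape(-1,2).mean(0))
# engraver: frame at line 3's centre
T=np.array([(246,167),(268,167),(289.8,166.6),(311.4,167.1),(333.1,166.9)]);S=np.array([(228,209.2),(246.2,195.5),(263.3,183.1),(278.6,171),(293.4,159.7)])
L=np.c_[np.zeros(5),.078*np.arange(2,-3,-1),np.zeros(5)]
f=lambda p:np.r_[(proj("top",W(p,L,.022))-T).ravel(),(proj("side",W(p,L,.022))-S).ravel()]
s=LS(f,[.62,-.06,0]);e=s.x;print("eng",e.round(4),s.fun.reshape(-1,2).round(1).tolist())
for v in(155.2,178.8):print("line3 end",onz("top",(289.8,v),.022))
np.savez("pose",b=b,e=e)
E
python3 fit2.py
python3 - <<'E'
from h import *
fingers.gripper_to(.8,30)
robot.move_to([.42,-.19,.15],down(1.4))
for o in(.8,.64,.35,.15):
    robot.line_to([.42,-.19,.06]);fingers.gripper_to(o)
    robot.pause(.3)
    h=robot.line_to([.42,-.19,.005],velocity=.03,f_stop=3); print(o,h,robot.current_tool_pos().round(4),round(float(robot.current_finger_gap()),3),robot.current_contact_force().round(1))
robot.line_to([.42,-.19,.15]);print(robot.current_time_s())
E
```

```text
box [ 0.4774  0.3122 -0.147   0.1068  0.043 ] 0.5383357908524301 [0.40901637 0.18300544]
eng [ 0.62   -0.0633  0.0296] [[0.7, 0.4], [0.4, 0.2], [0.4, 0.4], [0.5, -0.4], [0.5, -0.4], [-0.6, 0.1], [-0.6, 0.3], [-0.6, 0.2], [-0.0, 0.5], [0.1, 0.8]]
line3 end [ 0.66307542 -0.06157333  0.022     ]
line3 end [ 0.57701764 -0.06238081  0.022     ]
0.8 True [ 0.4199 -0.19    0.0099] 0.802 [-0.4 -0.1  4.6]
0.64 True [ 0.4199 -0.19    0.0132] 0.637 [1.  0.4 4.5]
0.35 True [ 0.4199 -0.19    0.0167] 0.348 [-0.4 -0.1  4.9]
0.15 True [ 0.4199 -0.1899  0.0174] 0.148 [-0.4  0.3  4.9]
14.475
```

```bash
cat >> h.py <<'E'
_p=np.load("pose.npz"); B=_p["b"]; E=_p["e"]; YAW=np.degrees(E[2])
SX=.016  # seat x in the line frame (bar face 27 mm further)
def eng(x,y,z): return W(E,[[x,y,z]],0)[0]
def discs():
    "small blanks seen from the top: world xy at z=.014, and px"
    H,S,V=hsv(grab("top",2)); m=(abs(H-27)<8)&(S>60)&(S<150)&(V>130)
    return [(onz("top",c,.014)+[-.0004,-.002,0],c) for c,s in blobs(m,60) if 11<=s[2]<=18 and 11<=s[3]<=18]
def pick(P,yaw=YAW):
    fingers.gripper_to(.85,30); robot.move_to([P[0],P[1],.10],down(yaw))
    robot.line_to([P[0],P[1],.016],velocity=.1); fingers.gripper_to(.3,35)
    g=robot.current_finger_gap(); robot.line_to([P[0],P[1],.11]); return float(g),float(robot.current_finger_gap())
def place(k,dy=0.,back=.018):
    y=.078*(3-k)+dy; x=SX-back; robot.move_to(eng(x,y,.11),down(YAW)); g=float(robot.current_finger_gap())
    robot.line_to(eng(x,y,.048),velocity=.15); h=robot.line_to(eng(x,y,.034),velocity=.02,f_stop=2); z=robot.current_tool_pos()[2]
    fingers.gripper_to(.74); robot.line_to(eng(x,y,.10)); return g,h,z
def push(k,dy=0.,back=.018):
    y=.078*(3-k)+dy; x=SX-back-.046; fingers.gripper_to(.36)
    robot.line_to(eng(x,y,.10)); robot.line_to(eng(x,y,.043),velocity=.1)
    robot.pause(.2); h=robot.line_to(eng(SX-.015,y,.043),velocity=.025,f_stop=3)
    q=robot.current_tool_pos(); c,s=np.cos(E[2]),np.sin(E[2]); d=q[:2]-E[:2]; r=[float(c*d[0]+s*d[1]),float(c*d[1]-s*d[0])]
    robot.line_to(eng(r[0]-.012,y,.043)); robot.line_to(eng(r[0]-.012,y,.11)); return h,np.round(r,4)
E
python3 - <<'E'
from h import *
D=discs(); print([(p.round(3).tolist(),c.round(1).tolist()) for p,c in D])
P=max(D,key=lambda d:d[0][1])[0]
print(pick(P)); print(place(1)); print(push(1))
print(robot.current_time_s())
robot.move_to([.45,-.2,.25],down(YAW))
I=grab("top"); x=cv2.resize(I[85:245,215:370],None,fx=3.6,fy=3.6,interpolation=cv2.INTER_CUBIC); cv2.imwrite("pics/p1.png",x[:,:,::-1])
E
```

```text
[([0.453, -0.001, 0.014], [271.6, 213.3]), ([0.445, 0.103, 0.014], [242.2, 215.1]), ([0.428, -0.083, 0.014], [294.4, 220.6])]
(0.6108671325129263, 0.6142654095275456)
(0.6149753893329679, True, np.float64(0.039111402487068826))
(True, array([-0.0165,  0.156 ]))
24.9333
```

View pics/p1.png

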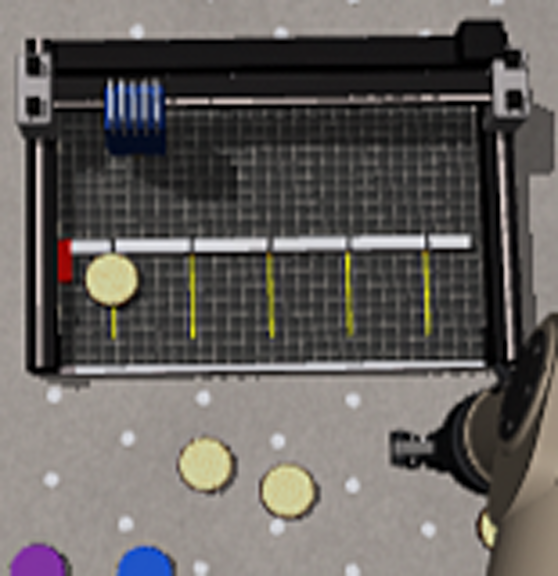

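```bash
cat >> h.py <<'E'
def look(): robot.move_to([.30,.33,.30],down(YAW))
E
python3 - <<'E'
from h import *
for k in(2,3):
    look(); D=discs(); print([(p.round(3).tolist()) for p,c in D])
    C=[p for p,c in D if p[0]<.53 ]
    P=max(C,key=lambda p:p[1])
    print(pick(P)); r=place(k); print(r); print(push(k))
look(); D=discs(); print([(p.round(3).tolist()) for p,c in D]);print(robot.current_time_s())
I=grab("top");np.save("top",I); x=cv2.resize(I[90:250,215:415],None,fx=3.6,fy=3.6,interpolation=cv2.INTER_CUBIC); cv2.imwrite("pics/p3.png",x[:,:,::-1])
E
```

```text
[[0.636, 0.096, 0.014], [0.452, -0.001, 0.014], [0.428, -0.083, 0.014], [0.395, -0.298, 0.014]]
(0.6149298755523961, 0.6097686341297799)
(0.614287846517578, True, np.float64(0.03918405652359993))
(True, array([-0.0162,  0.078 ]))
[[0.638, 0.017, 0.014], [0.636, 0.096, 0.014], [0.429, -0.083, 0.014], [0.395, -0.298, 0.014]]
(0.6123093046358158, 0.6154793800845871)
(0.6128291880732025, True, np.float64(0.039130816319499606))
(True, array([-0.0159,  0.    ]))
[[0.638, 0.017, 0.014], [0.642, -0.063, 0.014], [0.636, 0.096, 0.014], [0.395, -0.298, 0.014]]
53.8333
```

View pics/p3.png

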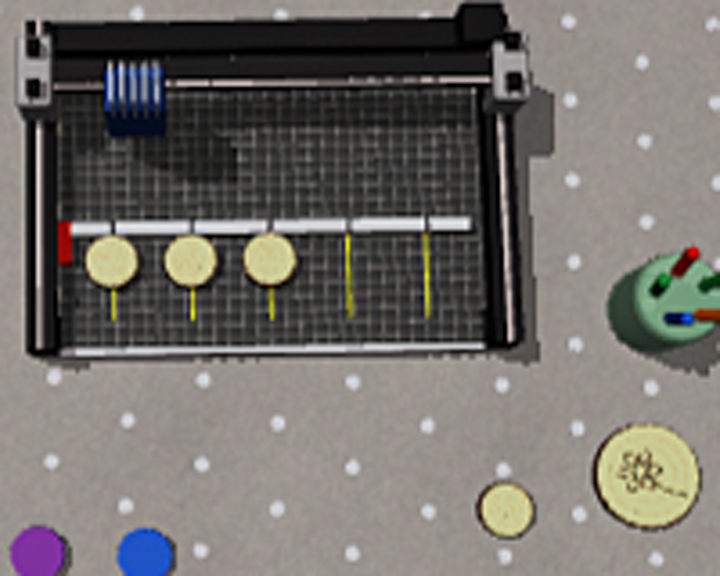

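```bash
cat > chk.py <<'E'
from h import *
def chk(I):
    "lateral offset (m) of each seated slice from its yellow line, top view"
    H,S,V=hsv(I); m=(abs(H-27)<8)&(S>60)&(S<150)&(V>130)
    im=I.astype(float); yel=np.clip(im[:,:,:2].min(2)-im[:,:,2],0,None)
    out=[]
    for c,s in blobs(m,60):
        if not(11<=s[2]<=18 and 130<c[1]<185): continue
        # sub-pixel disc centre: pale weight over local patch
        r0=int(c[1])+10; us=[];
        for v in range(r0,178):
            a=int(c[0])-6; w=yel[v,a:a+13]; w=np.where(w>25,w,0)
            if w.sum()>0: us.append(onz("top",(a+(w*np.arange(13)).sum()/w.sum(),v),.022))
        p=onz("top",c,.036); q=np.mean(us,0)
        ex=np.array([np.cos(E[2]),np.sin(E[2])]); ey=np.array([-ex[1],ex[0]]); d=(p-q)[:2]
        out.append((c.round(1).tolist(),"off_y mm",round(1e3*float(d@ey),1),"x",round(1e3*float((p[:2]-E[:2])@ex),1)))
    return out
E
python3 - <<'E'
from chk import *
for o in chk(np.load("top.npy")): print(o)
E
```

```text
([267.4, 161.8], 'off_y mm', 2.4, 'x', 16.8)
([289.4, 161.4], 'off_y mm', 1.8, 'x', 17.6)
([245.6, 162.0], 'off_y mm', 0.6, 'x', 17.0)
```

```bash
python3 - <<'E'
from chk import *
D=discs(); C=[p for p,c in D if p[0]<.53]; print(np.round(C,3))
print(pick(C[0])); print(place(4,-.0015)); print(push(4,-.0015))
look(); robot.pause(.2); I=grab("top")
for o in chk(I): print(o)
print([p.round(3).tolist() for p,c in discs()])
# box: dial close-up while the arm is elsewhere
robot.move_to([.45,-.25,.25],down(YAW))
print(robot.current_time_s())
I={n:grab(n) for n in CAL}
a=cv2.resize(I["top"][165:245,155:215],None,fx=6,fy=6,interpolation=cv2.INTER_CUBIC)
b=cv2.resize(I["side"][240:320,165:235],None,fx=6,fy=6,interpolation=cv2.INTER_CUBIC)
cv2.imwrite("pics/d2.png",np.hstack([a,b])[:,:,::-1])
# plan tests
for yaw in(-8.4-60+90,-8.4-60-90, -8.4+30): 
    q=robot.inverse_kinematics([.42,.32,.075],down(yaw)); print(yaw,None if q is None else np.round(q,0))
E
```

```text
[[ 0.395 -0.298  0.014]]
(0.6130967978476277, 0.6124243410257637)
(0.611368657030758, True, np.float64(0.039164825397305716))
(True, array([-0.0155, -0.0794]))
([267.4, 161.8], 'off_y mm', 2.4, 'x', 16.8)
([289.4, 161.4], 'off_y mm', 1.9, 'x', 17.6)
([311.6, 161.3], 'off_y mm', 0.5, 'x', 17.1)
([245.6, 162.0], 'off_y mm', 0.8, 'x', 17.0)
[[0.638, 0.017, 0.014], [0.642, -0.063, 0.014], [0.643, -0.143, 0.014], [0.636, 0.096, 0.014]]
70.6083
21.599999999999994 [-72.  31.  45. 104. -26.  56. -85.]
-158.4 [ -9.  31. -41. 102.  24.  56.  52.]
21.6 [-72.  31.  45. 104. -26.  56. -85.]
```

View pics/d2.png

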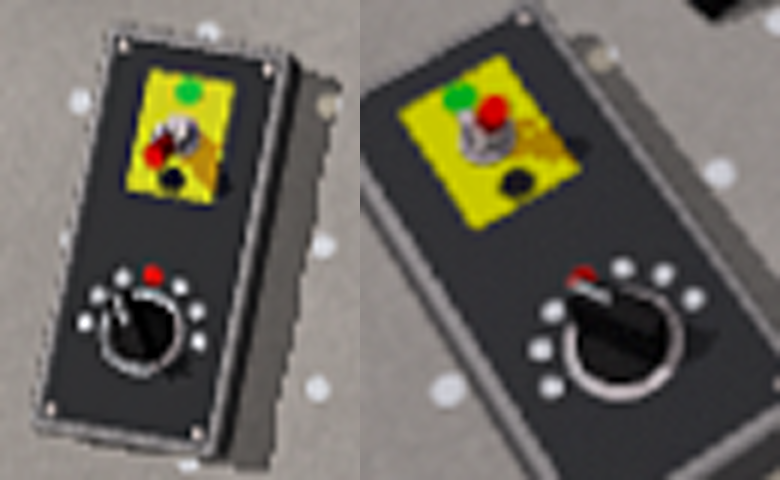

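```bash
cat >> h.py <<'E'
def probe(c,z,ax,rng=.02,f=2.5):
    "centre of a fixed thing between the open fingers along unit axis ax (TCP at c)"
    c=np.array([c[0],c[1],z]); ax=np.r_[ax,0]; r=[]
    for s in(1,-1):
        robot.line_to(c); robot.pause(.2)
        h=robot.line_to(c+s*rng*ax,velocity=.02,f_stop=f); r.append(float((robot.current_tool_pos()-c)@ax) if h else None)
    robot.line_to(c); return r
E
python3 - <<'E'
from h import *
byaw=np.degrees(B[2]); A=W(B,[[-.055,0,0]],0)[0]; print(A,byaw)
y0=byaw+30; robot.move_to([A[0],A[1],.2],down(y0)); fingers.gripper_to(.42,20)
print(robot.line_to([A[0],A[1],.10]),robot.line_to([A[0],A[1],.076],velocity=.04,f_stop=4),robot.current_tool_pos())
a=np.radians(y0); ax=np.array([-np.sin(a),np.cos(a)])
print(probe(A,.076,ax),robot.current_time_s())
E
```

```text
[0.42303451 0.32025822 0.        ] -8.422284009365073
False False [0.42315814 0.32025023 0.07597929]
[0.011583504768205445, -0.012311003373136984] 77.225
```

```bash
python3 - <<'E'
from h import *
byaw=np.degrees(B[2]); A=W(B,[[-.055,0,0]],0)[0]
fingers.gripper_to(0.,25); print(robot.current_finger_gap(),robot.current_contact_force().round(1),robot.current_torque().round(2))
for d in range(25,-1,-5):
    robot.move_to([A[0],A[1],.076],down(byaw+d))
print(robot.current_contact_force().round(1),robot.current_torque().round(2),robot.current_finger_gap(),robot.current_eef_rot())
fingers.gripper_to(.42); robot.line_to([A[0],A[1],.2]); robot.move_to([.45,-.25,.25],down(YAW))
I={n:grab(n) for n in CAL}; print(robot.current_time_s())
a=cv2.resize(I["top"][165:245,155:215],None,fx=6,fy=6,interpolation=cv2.INTER_CUBIC)
b=cv2.resize(I["side"][240:320,165:235],None,fx=6,fy=6,interpolation=cv2.INTER_CUBIC)
cv2.imwrite("pics/d3.png",np.hstack([a,b])[:,:,::-1])
from chk import chk; print(chk(I["top"]))
# toggle plan
R0=W(B,[[.06,0,.056]],0)[0]; print(R0)
from scipy.spatial.transform import Rotation as Ro
for th in np.radians([-25,0,25]):
    u=np.array([np.sin(th),0,np.cos(th)]); bx=Ro.from_euler("z",B[2])
    Rm=np.c_[[np.cos(th),0,-np.sin(th)],[0,-1,0],-u]; Rw=bx.as_matrix()@Rm
    rpy=Ro.from_matrix(Rw).as_euler("xyz",degrees=True)
    q=robot.inverse_kinematics(R0+.039*(bx.apply(u)),rpy); print(rpy.round(1),None if q is None else np.round(q))
E
```

```text
0.1341880055149979 [-0.5 -0.3 -0.2] [0.01 0.05 0.01]
[-1.  -3.1  1. ] [-0.64  0.35 -0.02] 0.13245870854907754 [ 1.79951925e+02  1.23842959e-02 -8.21340597e+00]
82.7417
[([267.4, 161.8], 'off_y mm', 2.4, 'x', 16.8), ([289.4, 161.4], 'off_y mm', 1.9, 'x', 17.6), ([311.6, 161.4], 'off_y mm', 0.5, 'x', 16.8), ([245.6, 162.0], 'off_y mm', 0.6, 'x', 17.1)]
[0.53679429 0.30341442 0.056     ]
[180.  -25.   -8.4] [ -68.   25.   31.  110.   11.   32. -147.]
[180.    0.   -8.4] [ -51.   35.   30.   88.  -19.   62. -115.]
[180.   25.   -8.4] [ -37.   52.   30.   62.  -32.   95. -107.]
```

View pics/d3.png

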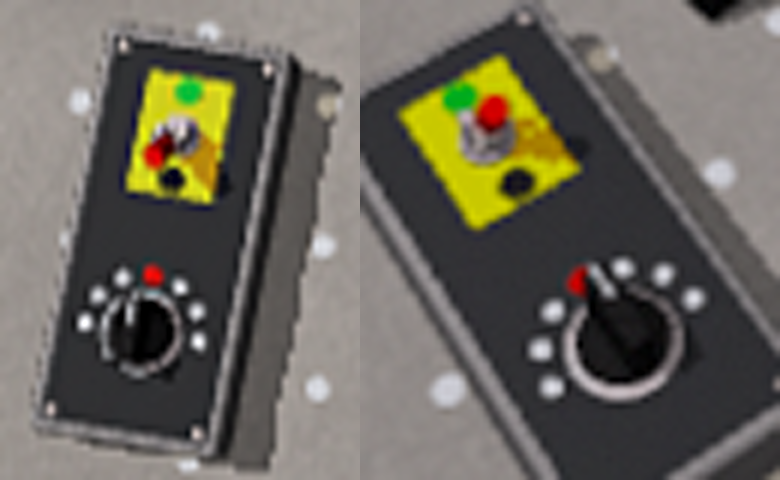

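```bash
cat >> h.py <<'E'
from scipy.spatial.transform import Rotation as Ro
PIV=W(B,[[.06,0,.056]],0)[0]; BX=Ro.from_euler("z",B[2])
def tog(deg,r):
    th=np.radians(deg); u=np.array([np.sin(th),0,np.cos(th)]); M=np.c_[[np.cos(th),0,-np.sin(th)],[0,-1,0],-u]
    return PIV+r*BX.apply(u), Ro.from_matrix(BX.as_matrix()@M).as_euler("xyz",degrees=True)
def axes(deg):
    th=np.radians(deg); return BX.apply([np.sin(th),0,np.cos(th)]),BX.apply([np.cos(th),0,-np.sin(th)]),BX.apply([0,1,0])
def forces(deg): f=robot.current_contact_force(); return np.array([f@a for a in axes(deg)])
E
python3 - <<'E'
from h import *
fingers.gripper_to(.42,20)
P,o=tog(-25,.14); robot.move_to(P+[0,0,.06],o); robot.line_to(P,o)
print(robot.line_to(tog(-25,.060)[0],o), robot.line_to(tog(-25,.041)[0],o,velocity=.03,f_stop=4),robot.current_tool_pos()-tog(-25,.041)[0])
y=axes(-25)[2]; c=robot.current_tool_pos(); r=[]
for s in(1,-1):
    robot.line_to(c);robot.pause(.2);h=robot.line_to(c+s*.018*y,velocity=.02,f_stop=2); r.append((h,float((robot.current_tool_pos()-c)@y)))
robot.line_to(c); robot.pause(.2); print(r,forces(-25).round(2),robot.current_time_s())
E
```

```text
False False [ 2.51719837e-05  6.00345963e-05 -3.86285970e-05]
[(True, 0.010787271255919106), (True, -0.012009653260385797)] [ 1.01  0.23 -0.69] 89.6083
```

```bash
cat >> h.py <<'E'
PIV=PIV-.0006*BX.apply([0,1,0])
E
python3 - <<'E'
from h import *
P,o=tog(-25,.041); robot.line_to(P,o); robot.pause(.2); f0=forces(-25)
fingers.gripper_to(0,60); robot.pause(.2); print(robot.current_finger_gap(),f0.round(1),forces(-25).round(1))
for k in range(1,13):
    robot.line_to(tog(-25,.041+.001*k)[0],o,velocity=.02); robot.pause(.1); f=forces(-25); print(k,f.round(1))
    if -f[0]>8.3: break
print(robot.current_time_s(),robot.current_finger_gap())
E
```

```text
0.12219670757124067 [ 0.6  1.3 -0.1] [ 2.  -0.1 -0.7]
1 [-3.2  0.5  1.1]
2 [-4.5  0.7  2.1]
3 [-6.   1.2  3.1]
4 [-5.1  0.5  2.3]
5 [-7.3  1.7  2.8]
6 [-7.1  2.2  3.5]
7 [-7.   1.5  4.1]
8 [-8.8  1.   3.8]
93.4 0.1273496621293623
```

```bash
python3 - <<'E'
from h import *
def avg(d,n=5):
    r=[]
    for _ in range(n): r.append(forces(d)); robot.pause(.03)
    return np.mean(r,0)
r=.049; print(avg(-25).round(1))
for d in range(-20,26,5):
    P,o=tog(d,r); robot.line_to(P,o,velocity=.03); f=avg(d); print(d,round(r,4),f.round(1),round(float(robot.current_finger_gap()),3))
    if abs(f[1])>12 or abs(f[2])>15 or -f[0]>14: print("stop");break
    r+=float(np.clip((8.6+f[0])/800,-.001,.001))
print(robot.current_time_s())
E
```

```text
[-8.9  1.5  3.6]
-20 0.049 [-9.1  5.1  3.4] 0.126
-15 0.0484 [-7.8  5.5  2.8] 0.125
-10 0.0494 [-7.3  1.4  2.4] 0.124
-5 0.0504 [-7.8  1.5  2.3] 0.123
0 0.0513 [-9.1  1.5  2.5] 0.123
5 0.0507 [-7.7  4.5  2.6] 0.128
10 0.0517 [-1.4 -2.6  0.9] 0.126
15 0.0527 [-0.7 -2.2 -0.1] 0.122
20 0.0537 [-6.9 -0.5  0.7] 0.122
25 0.0547 [-7.2 -2.4  0. ] 0.125
98.2417
```

```bash
python3 - <<'E'
from h import *
print(np.mean([forces(25) for _ in range(3)],0).round(1), robot.current_torque().round(2))
I={n:grab(n) for n in CAL}
a=cv2.resize(I["top"][165:225,155:215],None,fx=6,fy=6,interpolation=cv2.INTER_CUBIC)
b=cv2.resize(I["side"][230:290,165:235],None,fx=6,fy=6,interpolation=cv2.INTER_CUBIC)
cv2.imwrite("pics/t1.png",np.hstack([a,b])[:,:,::-1])
E
```

```text
[-7.7 -1.1 -0.7] [-0.03  0.2   0.23]
```

View pics/t1.png

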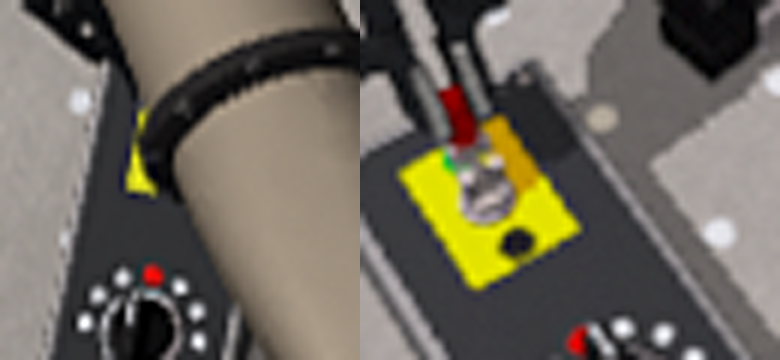

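```bash
python3 - <<'E'
from h import *
def avg(d,n=6):
    r=[]
    for _ in range(n): r.append(forces(d)); robot.pause(.03)
    return np.mean(r,0)
r=.0547
for k in range(4):
    f=avg(25); print(round(r,4),f.round(1))
    if -f[0]>8.8: break
    r+=.0007; P,o=tog(25,r); robot.line_to(P,o,velocity=.02)
P,o=tog(25.5,r); robot.line_to(P,o,velocity=.02); print("25.5",avg(25.5).round(1))
for k in range(14):
    r-=.001; P,o=tog(25.5,r); robot.line_to(P,o,velocity=.02); f=avg(25.5,4); print(round(r,4),f.round(1))
    if f[0]>-2: break
print(robot.current_time_s())
E
```

```text
0.0547 [-8.1 -2.2 -0.2]
0.0554 [-8.3 -2.3  0.2]
0.0561 [-8.4 -2.   0.1]
0.0568 [-8.9 -2.2  0.1]
25.5 [-9.5 -2.1 -0.1]
0.0558 [-8.3 -1.3  0.2]
0.0548 [-8.  -2.5  0.1]
0.0538 [-7.8 -2.5  0.2]
0.0528 [-6.7 -2.5  0.4]
0.0518 [-6.3 -2.8 -0.2]
0.0508 [-5.6 -2.8 -0.2]
0.0498 [-4.8 -3.3 -0.7]
0.0488 [-2.3 -4.4 -1.2]
0.0478 [ 1.2 -4.7 -1.4]
103.9917
```

```bash
python3 - <<'E'
from h import *
P,o=tog(25.5,.0488); robot.line_to(P,o,velocity=.02)
fingers.gripper_to(.42,20); robot.line_to(tog(25.5,.14)[0],o); robot.move_to([.45,-.25,.25],down(YAW))
from chk import chk
I={n:grab(n) for n in CAL}; print(robot.current_time_s(),chk(I["top"]))
a=cv2.resize(I["top"][90:246,150:400],None,fx=3.2,fy=3.2,interpolation=cv2.INTER_CUBIC)[:490]
cv2.imwrite("pics/t2.png",a[:,:,::-1])
a=cv2.resize(I["top"][165:245,155:215],None,fx=6,fy=6,interpolation=cv2.INTER_CUBIC)
b=cv2.resize(I["side"][240:320,165:235],None,fx=6,fy=6,interpolation=cv2.INTER_CUBIC)
cv2.imwrite("pics/t3.png",np.hstack([a,b])[:,:,::-1])
E
```

```text
107.7083 [([267.4, 161.8], 'off_y mm', 2.4, 'x', 16.8), ([289.4, 161.4], 'off_y mm', 1.9, 'x', 17.6), ([311.6, 161.3], 'off_y mm', 0.5, 'x', 17.1), ([245.6, 162.1], 'off_y mm', 0.5, 'x', 16.8)]
```

View pics/t2.png

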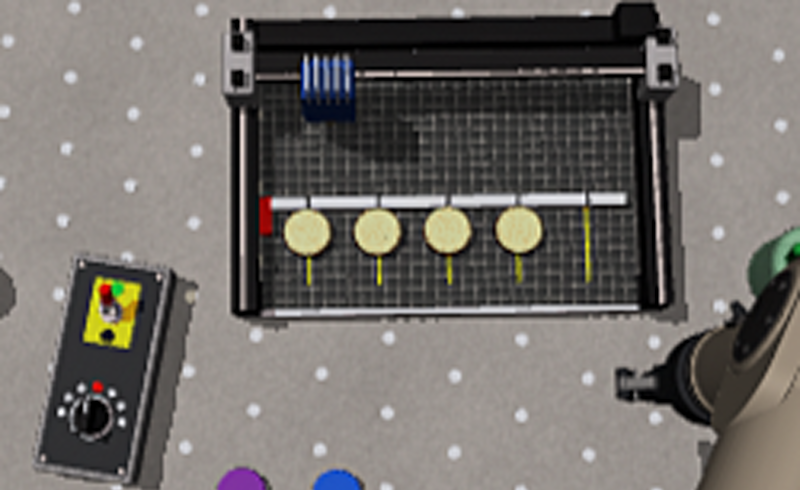

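View pics/t3.png

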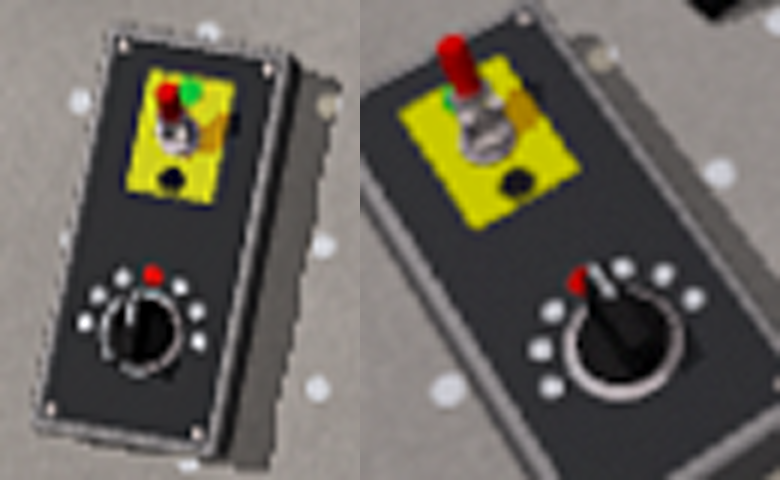

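```bash
python3 - <<'E'
from h import *
for d in(-25,22,25,28):
  for L in(.021,.047,.056):
    p=tog(d,L)[0]; t=(proj("top",p)[0]+.5-[155,165])*6; s=(proj("side",p)[0]+.5-[165,240])*6+[360,0]; print(d,L,t.round(),s.round())
E
```

```text
-25 0.021 [172. 145.] [489. 120.]
-25 0.047 [159. 159.] [494. 108.]
-25 0.056 [154. 164.] [496. 104.]
22 0.021 [178. 116.] [470.  92.]
22 0.047 [171.  93.] [451.  44.]
22 0.056 [169.  85.] [444.  27.]
25 0.021 [178. 114.] [469.  90.]
25 0.047 [173.  89.] [449.  42.]
25 0.056 [171.  80.] [442.  24.]
28 0.021 [179. 113.] [468.  89.]
28 0.047 [174.  86.] [447.  40.]
28 0.056 [172.  76.] [439.  22.]
```

```bash
python3 - <<'E'
from h import *
print(workorder.close_job())
E
```

```text
the job is handed in; nothing more can be done
None
```

I handed in the job at about 108 s on the robot clock: four blanks sit flat against the bar on lines 1–4, the dial is on the red dot, and the toggle is home on the green side, though the final pictures suggest slices 2 and 3 are about 2 mm left of their lines, and the toggle's pull force dipped briefly mid-flip before recovering.

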